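Count three round mosaic tiles through the tray's spout

ROBOT

A 6-joint arm with a two-finger parallel gripper is mounted at the origin on the work surface. World frame = base frame: x ahead of the robot, y to its left, z up, the work surface at z = 0. Lengths are in m, angles in rad, forces in N, time in s.
With the tool pointing down it reaches from about 0.35 to 0.85 m from the base axis. Payload 8.1 kg.
Tool frame: the origin (TCP) lies on the mounting face of the last link; the fingertips stand 186 mm ahead of it and the grasp point (between the pads) lies 167 mm ahead of it; z points along the fingers, y is the line along which they close (so a half turn about z gives the same grasp; the last joint's range is limited). The gripper opens to 93 mm and grips with 3 to 60 N. Pads are 15 mm wide; open, the fingers measure 128 mm over their backs; the gripper's body (75 mm by 188 mm) begins 65 mm behind the grasp point.
Start: joints at [1.212, 0.13, 1.488, -0, 1.523, -0.085], TCP at [0.162, 0.578, 0.405] pointing down, gripper open.
Joint ranges: [-2.96, 2.96], [-0.89, 2.26], [0.02, 2.5], [-1.34, 4.48], [0, 2.73], [-2.66, 2.66]. Speed limits (rad/s): [2.39, 2.39, 2.79, 3.14, 3.14, 3.14].

INTERFACE

Orientations are given as a rotation vector (axis times angle).
In Python, from plant import read_state, read_camera, camera_params, close_job gives the robot as it stands. The module is installed in compiled form; this text tells all that it offers.
- The arm moves only by the tool servo_tool, never from a script. Its argument "increments" is a list of rows, each an object with "slide": the shift along the tool's x, y, z in mm, a list of three; "dr": the turn, a rotation vector about the tool's x, y, z in rad, a list of three; "jaw": the closure, from 0 (fully open) to 1 (shut). In form: [{"slide": [x, y, z], "dr": [ax, ay, az], "jaw": jaw}, ...]. A call has 1 to 20 rows; each row is the pose to reach, as a shift and turn from the pose commanded when the call began, along the tool's axes at that moment; what a row does not reach only later rows make up. A row lasts 1/10 s, in which the tool goes at most 50 mm and 8.59 degrees, less where a joint would pass 70% of its speed; a pose out of reach is approached as far as the arm can. A call with a gripper value outside its range is refused whole. The fingers move at their own pace and stop on an object; "force" is the grip in N (left out, the last holds). Time passes only in rows, so rows that repeat a pose let the fingers close. It gives the time, the measured TCP pose, the force, the opening and the grip force at its end, in the units of the state.
- read_state(): the state, without advancing time (a new reading comes with each control period).
- read_camera(name): name is "scene" or "side" or "wrist"; returns (picture, depth): 384x512x3 uint8, red, green, blue; 384x512 float32, m along the optical axis (not along the pixel's ray), 0 where there is no reading.
- camera_params(name): a dict with "fx", "fy", "cx", "cy" (pixels), "rvec" (rotation vector, rad) and "tvec" (3), from world to camera coordinates, as OpenCV has them. Camera axes: x right, y down, z forward; pixel columns grow to the right and rows downward; lengths in m; the calibration is good to about 2 mm. A picture is of the moment at which its call begins: read the wrist's pose just before it. camera_params takes no time and is no camera call; for the wrist camera it gives the pose at the moment of the call.
- close_job(): hands the job in; it is judged then, once.
The state is a dict: "t": time; "q": joint angles; "dq": joint speeds; "joint_torque": joint torques, N m; "tool_pos": TCP position; "orientation": TCP orientation; "force": force on the tool from outside, world axes, zero at the start; "wrist_torque": the same for the moment, N m; "opening": finger opening in m; "gripper_force": force on a finger pad.
Only numpy, scipy, OpenCV 4.12 (cv2) and the standard library are available. Lean on these libraries where they do the work, as an engineer would, in place of code of your own. Each camera call takes 0.05 s, during which the arm holds its last target. There are 200 camera calls.

TASK

Count the three round tiles off the sorting tray: with the fingertips sweep them through the narrow gate of the spout, one at a time, so that each drops into the middle bay of the stock box before the next one goes over. Keep the tiles sliding on the tray and never lift one. Leave the square tile, the glue pot, the brush and the paint jar where they are.

Things in the scene. Friction and masses are not known exactly. Their poses are not given: they have to be found in the camera images.
- tile_a: First round glazed ceramic mosaic tile lying flat: a disc 30 mm across and 8 mm thick, about 13 g, off-white. Origin at its centre (4 mm above the tray floor), z along its axis. All three round tiles are alike. They slide on the wood when pushed from the side with well under 1 N
- tile_b: Second round glazed ceramic mosaic tile lying flat: a disc 30 mm across and 8 mm thick, about 13 g, off-white. Origin at its centre (4 mm above the tray floor), z along its axis. All three round tiles are alike. They slide on the wood when pushed from the side with well under 1 N
- tile_c: Third round glazed ceramic mosaic tile lying flat: a disc 30 mm across and 8 mm thick, about 13 g, off-white. Origin at its centre (4 mm above the tray floor), z along its axis. All three round tiles are alike. They slide on the wood when pushed from the side with well under 1 N
- tray: Fixed plywood sorting tray. Origin at table level, z up, x towards the spout, y across. Floor 80 mm above the origin, x = -165 mm (rear lip's inner face) to +135 mm (open spout edge). Lips stand 18 mm above the floor, 8 mm thick; side lips' inner faces at y = +-110 mm up to x = +30 mm, then straight slanting lips draw in to the gate. Round tiles start at x -50 to +15 mm, y within +-62 mm
- gate (a point): Entry of the gate, at tray x = +123 mm, y = 0, on the tray floor; axes as the tray's. The slanting lips end here at y = +-20 mm; two parallel cheeks, 12 mm long and 18 mm high, lead on from here to the spout edge, 40 mm apart
- spout (a point): Middle of the open spout edge, 12 mm beyond the gate's entry, at tray floor level; axes as the tray's: x points out over the box. No lip across it: a tile whose centre is pushed past this edge tips off and drops into the middle bay
- tile_box: Fixed open wooden stock box, partly tucked under the spout, in line with the tray. Origin under its centre at table level, axes as the tray's. 100 mm along x, 210 mm along y, 60 mm high (rim 20 mm below the tray floor), walls and bottom 5 mm. Two partitions along x make three bays; the outer ones hold other tiles
- bay (a point): Centre of the bottom of the box's middle bay, 5 mm above the table; axes as the tray's. The bay is 90 mm along x and 60 mm along y, starts empty and reaches 75 mm beyond the spout edge
- square_tile: Bystander, loose on the tray floor in one of its rear corners (tray x about -130 mm, y about +75 or -75 mm): square off-white ceramic tile 46 x 46 x 8 mm, 37 g, too wide for the gate; origin at the centre of its underside
- glue_pot: Bystander, loose, standing in the other rear corner of the tray: round white plastic glue pot with a grey cap, 36 mm across, 38 mm high, 50 g; origin at the centre of its underside, z up
- brush: Bystander, loose on the table left of the box: flat paint brush 184 mm long with a green handle and 18 mm wide bristles; origin at the middle of its underside, bristles towards its x
- paint_jar: Bystander, loose on the table left of the box: closed jar of brown paint, 54 mm across, 70 mm high; origin at the centre of its underside, z up
There are look-alikes about, which are no part of the job. Of the things that look like the tile_box, take the one that is farthest from the robot's base at the start.

How it is judged:
On the way, in this order (a step that is already met when the one before it is completed fails the run):
1. a first round tile lies in the middle bay (((x of tile_a in the frame of tile_box between -0.045 and 0.045 m and y of tile_a in the frame of tile_box between -0.03 and 0.03 m and z of tile_a in the frame of tile_box between 0 and 0.054 m) or (x of tile_b in the frame of tile_box between -0.045 and 0.045 m and y of tile_b in the frame of tile_box between -0.03 and 0.03 m and z of tile_b in the frame of tile_box between 0 and 0.054 m) or (x of tile_c in the frame of tile_box between -0.045 and 0.045 m and y of tile_c in the frame of tile_box between -0.03 and 0.03 m and z of tile_c in the frame of tile_box between 0 and 0.054 m))), for 0.3 s.
2. after that, a second round tile lies in the middle bay ((((x of tile_a in the frame of tile_box between -0.045 and 0.045 m and y of tile_a in the frame of tile_box between -0.03 and 0.03 m and z of tile_a in the frame of tile_box between 0 and 0.054 m) and (x of tile_b in the frame of tile_box between -0.045 and 0.045 m and y of tile_b in the frame of tile_box between -0.03 and 0.03 m and z of tile_b in the frame of tile_box between 0 and 0.054 m)) or ((x of tile_a in the frame of tile_box between -0.045 and 0.045 m and y of tile_a in the frame of tile_box between -0.03 and 0.03 m and z of tile_a in the frame of tile_box between 0 and 0.054 m) and (x of tile_c in the frame of tile_box between -0.045 and 0.045 m and y of tile_c in the frame of tile_box between -0.03 and 0.03 m and z of tile_c in the frame of tile_box between 0 and 0.054 m)) or ((x of tile_b in the frame of tile_box between -0.045 and 0.045 m and y of tile_b in the frame of tile_box between -0.03 and 0.03 m and z of tile_b in the frame of tile_box between 0 and 0.054 m) and (x of tile_c in the frame of tile_box between -0.045 and 0.045 m and y of tile_c in the frame of tile_box between -0.03 and 0.03 m and z of tile_c in the frame of tile_box between 0 and 0.054 m)))), for 0.3 s.
3. after that, the third round tile lies in the middle bay (x of tile_a in the frame of tile_box between -0.045 and 0.045 m and y of tile_a in the frame of tile_box between -0.03 and 0.03 m and z of tile_a in the frame of tile_box between 0 and 0.054 m and x of tile_b in the frame of tile_box between -0.045 and 0.045 m and y of tile_b in the frame of tile_box between -0.03 and 0.03 m and z of tile_b in the frame of tile_box between 0 and 0.054 m and x of tile_c in the frame of tile_box between -0.045 and 0.045 m and y of tile_c in the frame of tile_box between -0.03 and 0.03 m and z of tile_c in the frame of tile_box between 0 and 0.054 m), for 0.3 s.
At the end, for the whole second after the job is handed in: All three round tiles rest in the middle bay (under 20 mm/s), centres within its walls and 6 mm or more below its rim; square tile and glue pot within 12 mm, brush and jar within 20 mm of their start, pot and jar upright within 0.2 rad (all of step 3 and linear speed of each of tile_a, tile_b, tile_c below 0.02 m/s and distance of each of square_tile, glue_pot from where it was at the start of the episode below 0.012 m and distance of each of brush, paint_jar from where it was at the start of the episode below 0.02 m and angle between each of glue_pot, paint_jar's own z axis and vertical below 0.2 rad); the robot touches nothing.
It fails at once if a round tile is lifted: its centre rises more than 16 mm above where it lies on the tray floor (z of any of tile_a, tile_b, tile_c in the frame of tray above 0.1 m).
It fails at once if the square tile or the glue pot is moved more than 12 mm (distance of any of square_tile, glue_pot from where it was at the start of the episode above 0.012 m).
It fails at once if the brush or the paint jar is moved more than 20 mm (distance of any of brush, paint_jar from where it was at the start of the episode above 0.02 m).
It fails at once if the glue pot or the paint jar is tipped beyond 0.35 rad (angle between any of glue_pot, paint_jar's own z axis and vertical above 0.35 rad).
It also fails if it takes over 67 s, if anything falls off the work surface, if the arm or the gripper's body presses on something with over 40 N, if the wrist force passes 120 N, or if a joint passes its speed limit or range.

## Working session

There is one attempt and no reset: what is moved stays moved. The work goes in short steps, Python scripts to look and compute and a tool call to move; the robot and the scene stay as the last step left them, time stands still between calls to the robot, and variables do not carry over. Pictures are saved under pics/ and viewed, at most 10 in all, crops included, and the job is handed in when it is done.

Besides the shell and the picture viewer there is one more tool, called after "Emit:" in YAML: its name, and indented under it one key for each argument. servo_tool: Moves the arm, as the interface text tells. Its arguments: {"type":"object","properties":{"increments":{"type":"array"},"force":{"type":"number"}},"required":["increments"]}

```bash
mkdir -p pics; cat > h.py <<'E'
import numpy as np,cv2
from plant import *
def ray(name,uv,z,P=None):
    P=P or camera_params(name); R=cv2.Rodrigues(np.array(P["rvec"],float))[0]; t=np.array(P["tvec"],float).ravel()
    uv=np.atleast_2d(np.array(uv,float)); d=np.c_[(uv[:,0]-P["cx"])/P["fx"],(uv[:,1]-P["cy"])/P["fy"],np.ones(len(uv))]@R
    c=-R.T@t; s=(z-c[2])/d[:,2]; return c+s[:,None]*d
E
python3 - <<'E'
from h import *
s=read_state();print(s)
for n in("scene","side"):
    p,d=read_camera(n);cv2.imwrite(f"pics/{n}0.png",p[:,:,::-1]);np.savez(f"{n}0.npz",p=p,d=d);print(n,camera_params(n))
E
```

```text
{'t': 0.0, 'q': array([ 1.21160278e+00,  1.31180640e-01,  1.48929240e+00, -1.92106294e-07,
        1.52299721e+00, -8.53958210e-02]), 'dq': array([ 1.31316082e-05,  7.65579456e-04, -1.05248936e-03, -1.27155044e-03,
        9.07151401e-04, -1.00324796e-03]), 'joint_torque': array([ 2.01740186e-03, -5.59826839e+01, -4.91780198e+01,  7.71782384e-02,
        3.53160454e-02, -1.30742396e-04]), 'tool_pos': array([0.16212825, 0.57743985, 0.40366829]), 'orientation': array([-4.28681675e-01, -3.11178864e+00,  2.87643706e-03]), 'force': array([ 0.90791825, -0.54268271,  1.11450862]), 'wrist_torque': array([-0.0284605 , -0.03078342,  0.00527668]), 'gripper_force': 0.0, 'opening': 0.09255729288736828}
scene {'fx': 471.75334090252755, 'fy': 471.75334090252755, 'cx': 248.47394942679364, 'cy': 190.8283079203454, 'rvec': array([ 1.53820536,  2.00633736, -0.84560886]), 'tvec': array([ 0.03834659, -0.30591014,  1.68456244])}
side {'fx': 395.4427867974829, 'fy': 395.4427867974829, 'cx': 253.40145196165219, 'cy': 203.47716465961022, 'rvec': array([ 2.28883677, -0.45856468,  0.20541793]), 'tvec': array([-0.41587881,  0.27038744,  0.70063012])}
```

View pics/scene0.png

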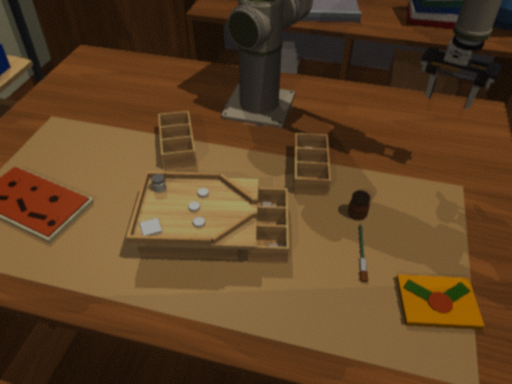

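View pics/side0.png

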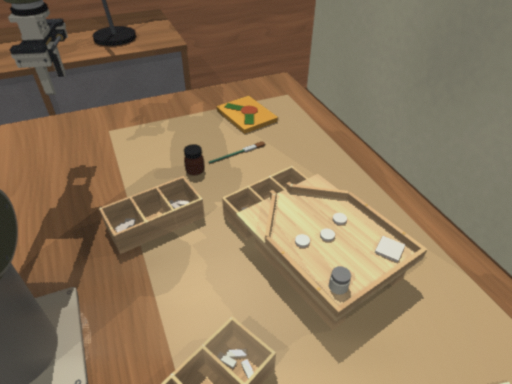

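The scene view shows the tray with its spout to the right. The round tiles are near (203,192), (194,206) and (199,222), the pot at (158,183) and the square tile at (150,227). The side view shows the rounds at (303,241), (327,235) and (340,218).

```bash
python3 - <<'E'
from h import *
for n,box in(("scene",(120,160,180,110)),("side",(210,160,220,170))):
    p=np.load(n+"0.npz")["p"]; x,y,w,h=box; c=p[y:y+h,x:x+w]
    hsv=cv2.cvtColor(c,cv2.COLOR_RGB2HSV); m=((hsv[...,1]<70)&(hsv[...,2]>130)).astype(np.uint8)
    k,l,st,ce=cv2.connectedComponentsWithStats(m)
    for i in range(1,k):
        if st[i,4]>15: print(n,ce[i]+[x,y],st[i,4],ray(n,ce[i]+[x,y],.088)[0].round(4))
    if n=="scene": cv2.imwrite("pics/crop.png",cv2.resize(c[:,:,::-1],None,fx=4.4,fy=4.4,interpolation=cv2.INTER_CUBIC))
E
```

```text
scene [202.796875 191.09375 ] 64 [ 0.5517 -0.0159  0.088 ]
scene [193.56410256 205.12820513] 78 [ 0.6066 -0.0219  0.088 ]
scene [266.41176471 203.88235294] 17 [0.5539 0.1572 0.088 ]
scene [198.66666667 220.59259259] 81 [0.6536 0.0084 0.088 ]
scene [149.97777778 226.15925926] 270 [ 0.7019 -0.1008  0.088 ]
side [291.40344828 211.68275862] 290 [0.5657 0.0643 0.088 ]
side [245.42028986 220.66666667] 69 [0.4649 0.077  0.088 ]
side [339.56666667 217.50666667] 150 [0.6515 0.0097 0.088 ]
side [326.83229814 233.7826087 ] 161 [ 0.603  -0.0202  0.088 ]
side [302.05988024 239.71257485] 167 [ 0.5492 -0.0152  0.088 ]
side [389.83265306 247.79591837] 490 [ 0.698  -0.0996  0.088 ]
side [339.73387097 272.22580645] 124 [ 0.576  -0.1126  0.088 ]
```

View pics/crop.png

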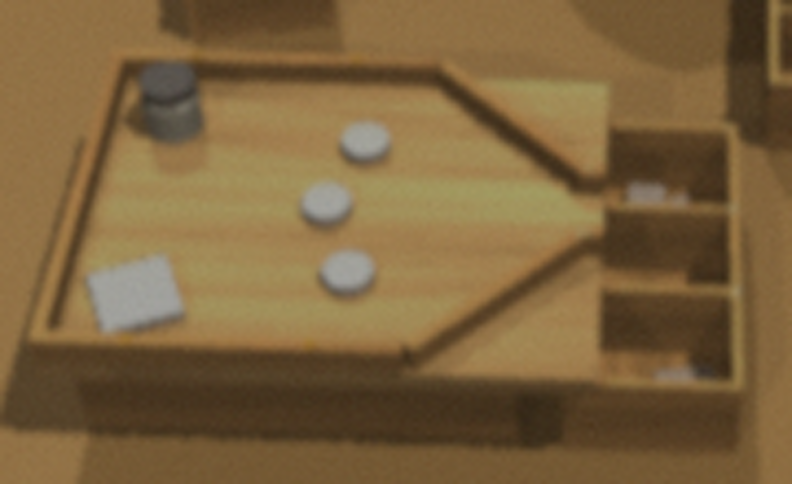

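The crop shows rear lip outer corners at (120,55) and (33,340), lip kinks at (443,65) and (407,362), and spout floor edge corners at (608,83) and (603,378). The gate is between (580,185) and (590,240).

```bash
cat > fit.py <<'E'
from h import *
def rigid(T,W):
    T,W=np.array(T),np.array(W); a,b=T-T.mean(0),W-W.mean(0)
    th=np.arctan2((a[:,0]*b[:,1]-a[:,1]*b[:,0]).sum(),(a*b).sum()); c,s=np.cos(th),np.sin(th);R=np.array([[c,-s],[s,c]])
    o=W.mean(0)-R@T.mean(0); return th,o,R,((W-o)@R-T)
E
python3 - <<'E'
from fit import *
C=[((120,57),.098,(-.173,.118)),((33,340),.098,(-.173,-.118)),((608,83),.08,(.135,.118)),((603,378),.08,(.135,-.118)),((740,127),.06,(.22,.105)),((743,388),.06,(.22,-.105)),((737,207),.06,(.215,.032)),((738,291),.06,(.215,-.032))]
W=[ray("scene",(c[0][0]/4.4+120,c[0][1]/4.4+160),c[1])[0][:2] for c in C]
th,o,R,res=rigid([c[2] for c in C],W); print(th,o);print((res*1000).round(1))
for w in ([.5505,-.0155],[.605,-.021],[.6525,.009],[.70,-.1]): print(((np.array(w)-o)@R*1000).round(1))
for t in([.123,0],[.135,0],[.03,.11],[.03,-.11]): print(t,o+R@t)
E
```

```text
1.798745206454655 [0.60558578 0.00696629]
[[ 6.6 -5.4]
 [ 2.5  3.2]
 [-0.   0.6]
 [ 2.   2.1]
 [-2.4 -2.2]
 [-5.9  0.9]
 [-0.9  1.8]
 [-1.9 -1. ]]
[-9.4 58.7]
[-27.1   6.9]
[ -8.6 -46.2]
[-125.5  -67.8]
[0.123, 0] [0.57779024 0.12678452]
[0.135, 0] [0.57507849 0.1384741 ]
[0.03, 0.11] [0.49165186 0.01133245]
[0.03, -0.11] [0.70596089 0.06104804]
```

```bash
cat > go.py <<'E'
from h import *
TH=1.7987; O=np.array([.60558578,.00696629])
def Rt(): return np.array([[np.cos(TH),-np.sin(TH)],[np.sin(TH),np.cos(TH)]])
def inc(targets):
    """targets: (tray x mm, y mm, tip height above floor mm, heading deg) -> increments in present tool axes"""
    s=read_state(); R0=cv2.Rodrigues(s["orientation"])[0]; p0=s["tool_pos"]
    w=(p0[:2]-O)@Rt()*1000; hd=np.degrees(np.arctan2(R0[1,0],R0[0,0])-TH)
    print("t",s["t"],"now tray",w.round(1),"tip h",round((p0[2]-.186-.08)*1000,1),"hd",round(hd,1),"open",round(s["opening"]*1000,1))
    for x,y,h,a in targets:
        p=np.r_[O+Rt()@[x/1000,y/1000],.266+h/1000]; th=TH+np.radians(a)
        R=np.array([[np.cos(th),np.sin(th),0],[np.sin(th),-np.cos(th),0],[0,0,-1.]])
        print((x,y,h,a),"slide",(R0.T@(p-p0)*1000).round(1),"dr",cv2.Rodrigues(R0.T@R)[0].ravel().round(3))
E
python3 - <<'E'
from go import *
inc([(-30,5,120,0)])
E
```

```text
t 0.1 now tray [655.9 303.1] tip h 137.8 hd 61.3 open 93.0
(-30, 5, 120, 0) slide [-591.2 -458.    18.5] dr [-2.000e-03  1.000e-03  1.069e+00]
```

Emit:
servo_tool:
  increments:
    - {"slide": [-591, -458, 18], "dr": [0, 0, 1.069], "jaw": 0.785}
    - {"slide": [-591, -458, 18], "dr": [0, 0, 1.069], "jaw": 0.785}
    - {"slide": [-591, -458, 18], "dr": [0, 0, 1.069], "jaw": 0.785}
    - {"slide": [-591, -458, 18], "dr": [0, 0, 1.069], "jaw": 0.785}
    - {"slide": [-591, -458, 18], "dr": [0, 0, 1.069], "jaw": 0.785}
    - {"slide": [-591, -458, 18], "dr": [0, 0, 1.069], "jaw": 0.785}
    - {"slide": [-591, -458, 18], "dr": [0, 0, 1.069], "jaw": 0.785}
    - {"slide": [-591, -458, 18], "dr": [0, 0, 1.069], "jaw": 0.785}
    - {"slide": [-591, -458, 18], "dr": [0, 0, 1.069], "jaw": 0.785}
    - {"slide": [-591, -458, 18], "dr": [0, 0, 1.069], "jaw": 0.785}
    - {"slide": [-591, -458, 18], "dr": [0, 0, 1.069], "jaw": 0.785}
    - {"slide": [-591, -458, 18], "dr": [0, 0, 1.069], "jaw": 0.785}
    - {"slide": [-591, -458, 18], "dr": [0, 0, 1.069], "jaw": 0.785}
    - {"slide": [-591, -458, 18], "dr": [0, 0, 1.069], "jaw": 0.785}
    - {"slide": [-591, -458, 18], "dr": [0, 0, 1.069], "jaw": 0.785}
    - {"slide": [-591, -458, 18], "dr": [0, 0, 1.069], "jaw": 0.785}
    - {"slide": [-591, -458, 18], "dr": [0, 0, 1.069], "jaw": 0.785}
    - {"slide": [-591, -458, 18], "dr": [0, 0, 1.069], "jaw": 0.785}
    - {"slide": [-591, -458, 18], "dr": [0, 0, 1.069], "jaw": 0.785}
    - {"slide": [-591, -458, 18], "dr": [0, 0, 1.069], "jaw": 0.785}

```text
t: 2.1
tool_pos: [0.6069, -0.0219, 0.3872]
orientation: [1.952, 2.461, 0.001]
force: [-0.0, -0.1, -0.2]
opening: 0.0201
gripper_force: 0.0
```

```bash
python3 - <<'E'
from go import *
inc([(-30,5,120,0)])
P=camera_params("wrist");print(P)
p,d=read_camera("wrist");np.savez("w1.npz",p=p,d=d);cv2.imwrite("pics/w1.png",p[:,:,::-1])
import pickle;pickle.dump(P,open("w1.pkl","wb"))
E
```

```text
t 2.1 now tray [-28.4   5.2] tip h 121.2 hd 0.1 open 20.1
(-30, 5, 120, 0) slide [-1.6  0.2  1.2] dr [0.001 0.    0.002]
{'fx': 323.2726550176264, 'fy': 323.2726550176264, 'cx': 256.20055079131123, 'cy': 194.16345115627692, 'rvec': array([-2.85332036, -0.32881292, -0.04617805]), 'tvec': array([-0.58561416, -0.18039977,  0.33118586])}
```

View pics/w1.png

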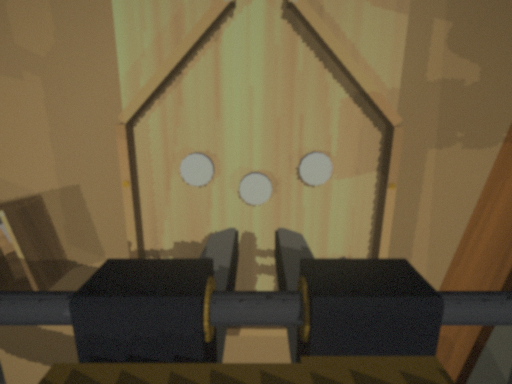

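The wrist view has tray +x pointing up. The rounds are at (197,169), (256,188) and (316,168), the lip kinks at about (132,124) and (389,124), and the gate at the top between (235,4) and (284,4).

```bash
python3 - <<'E'
from go import *
import pickle
from fit import rigid
P=pickle.load(open("w1.pkl","rb"));p=np.load("w1.npz")["p"]
hsv=cv2.cvtColor(p,cv2.COLOR_RGB2HSV); m=((hsv[...,1]<60)&(hsv[...,2]>130)).astype(np.uint8);m[230:]=0
k,l,st,ce=cv2.connectedComponentsWithStats(m)
tl=[ray("",ce[i],.088,P)[0][:2] for i in range(1,k) if st[i,4]>200]
for i in range(1,k):
  if st[i,4]>200: print(ce[i],st[i,2:])
f=lambda w:((np.array(w)-O)@Rt()*1000).round(1)
print("tiles",f(tl))
L=[(132,124),(389,124),(235,4),(284,4)]
W=ray("",L,.098,P)[:,:2];print("lips",f(W))
th,o,R,res=rigid([(.03,.11),(.03,-.11),(.123,.02),(.123,-.02)],W);print(th,o,(res*1e3).round(1))
E
```

```text
[196.02076125 169.43713956] [ 34  33 867]
[315.81183432 168.57988166] [ 33  34 845]
[255.07411908 188.86998785] [ 33  31 823]
tiles [[ -9.4  58.7]
 [ -8.5 -46.7]
 [-27.    6.7]]
lips [[  30.2  107.3]
 [  30.6 -102.8]
 [ 117.9   21.7]
 [ 117.9  -14.8]]
1.8035368632428657 [0.60367723 0.00409887] [[ 3.1 -5.4]
 [ 2.4  4.6]
 [-2.7 -1.3]
 [-2.8  2.2]]
```

```bash
sed -i 's/^O=.*//; s/^TH=1.7987;.*/TH=1.7987; O=np.array([.60558578,.00696629])+.002*np.array([-np.sin(TH),np.cos(TH)])/' go.py; python3 - <<'E'
from go import *
inc([(-62,5.7,120,-1.8),(-62,5.7,2.5,-1.8),(81,1.2,2.5,-1.8)])
E
```

```text
t 2.15 now tray [-28.5   3.2] tip h 121.3 hd 0.1 open 20.2
(-62, 5.7, 120, -1.8) slide [-33.5  -2.6   1.3] dr [0.001 0.    0.033]
(-62, 5.7, 2.5, -1.8) slide [-33.4  -2.7 118.8] dr [0.001 0.    0.033]
(81, 1.2, 2.5, -1.8) slide [109.5   2.1 118.7] dr [0.001 0.    0.033]
```

Emit:
servo_tool:
  increments:
    - {"slide": [-33, -2.6, 2], "dr": [0, 0, 0.033], "jaw": 0.785}
    - {"slide": [-33, -2.6, 50], "dr": [0, 0, 0.033], "jaw": 0.785}
    - {"slide": [-33, -2.6, 95], "dr": [0, 0, 0.033], "jaw": 0.785}
    - {"slide": [-33, -2.6, 113], "dr": [0, 0, 0.033], "jaw": 0.785}
    - {"slide": [-33, -2.6, 118.5], "dr": [0, 0, 0.033], "jaw": 0.785}
    - {"slide": [-33, -2.6, 118.5], "dr": [0, 0, 0.033], "jaw": 0.785}
    - {"slide": [-33, -2.6, 118.5], "dr": [0, 0, 0.033], "jaw": 0.785}

```text
t: 2.85
tool_pos: [0.6124, -0.0553, 0.2689]
orientation: [1.993, 2.427, 0.001]
force: [0.8, 1.4, 0.2]
opening: 0.0202
gripper_force: 0.0
```

```bash
python3 - <<'E'
from go import *
inc([(-62,5.7,2.5,-1.8),(81,1.2,2.5,-1.8)])
print(read_state()["force"])
E
```

```text
t 2.85 now tray [-62.2   5.4] tip h 2.9 hd -1.8 open 20.2
(-62, 5.7, 2.5, -1.8) slide [ 0.2 -0.3  0.4] dr [ 0.001  0.    -0.001]
(81, 1.2, 2.5, -1.8) slide [143.3  -0.4   0.3] dr [ 0.001  0.    -0.001]
[0.77846519 1.39274124 0.20839519]
```

Emit:
servo_tool:
  increments:
    - {"slide": [6, 0, 0], "dr": [0, 0, 0], "jaw": 0.785}
    - {"slide": [14, 0, 0], "dr": [0, 0, 0], "jaw": 0.785}
    - {"slide": [24, 0, 0], "dr": [0, 0, 0], "jaw": 0.785}
    - {"slide": [34, 0, 0], "dr": [0, 0, 0], "jaw": 0.785}
    - {"slide": [44, 0, 0], "dr": [0, 0, 0], "jaw": 0.785}
    - {"slide": [54, 0, 0], "dr": [0, 0, 0], "jaw": 0.785}
    - {"slide": [64, 0, 0], "dr": [0, 0, 0], "jaw": 0.785}
    - {"slide": [74, 0, 0], "dr": [0, 0, 0], "jaw": 0.785}
    - {"slide": [84, 0, 0], "dr": [0, 0, 0], "jaw": 0.785}
    - {"slide": [94, 0, 0], "dr": [0, 0, 0], "jaw": 0.785}
    - {"slide": [104, 0, 0], "dr": [0, 0, 0], "jaw": 0.785}
    - {"slide": [114, 0, 0], "dr": [0, 0, 0], "jaw": 0.785}
    - {"slide": [124, 0, 0], "dr": [0, 0, 0], "jaw": 0.785}
    - {"slide": [133, 0, 0], "dr": [0, 0, 0], "jaw": 0.785}
    - {"slide": [140, 0, 0], "dr": [0, 0, 0], "jaw": 0.785}
    - {"slide": [143, 0, 0], "dr": [0, 0, 0], "jaw": 0.785}
    - {"slide": [143, 0, 0], "dr": [0, 0, 0], "jaw": 0.785}

```text
t: 4.55
tool_pos: [0.5845, 0.0849, 0.2682]
orientation: [-1.994, -2.428, 0.0]
force: [0.3, 0.0, -0.7]
opening: 0.0204
gripper_force: 0.0
```

```bash
python3 - <<'E'
from go import *
inc([(81,1.2,2.5,-1.8),(81,1.2,2.5,0)])
P=camera_params("wrist")
p,d=read_camera("wrist");cv2.imwrite("pics/w2.png",cv2.resize(p[:,:,::-1],(768,576)))
np.savez("w2.npz",p=p,d=d)
import pickle;pickle.dump(P,open("w2.pkl","wb"))
E
```

```text
t 4.55 now tray [80.7  0.9] tip h 2.2 hd -1.9 open 20.4
(81, 1.2, 2.5, -1.8) slide [ 0.3 -0.3 -0.3] dr [-0.    -0.    -0.001]
(81, 1.2, 2.5, 0) slide [ 0.3 -0.3 -0.3] dr [-0.    -0.    -0.032]
```

View pics/w2.png

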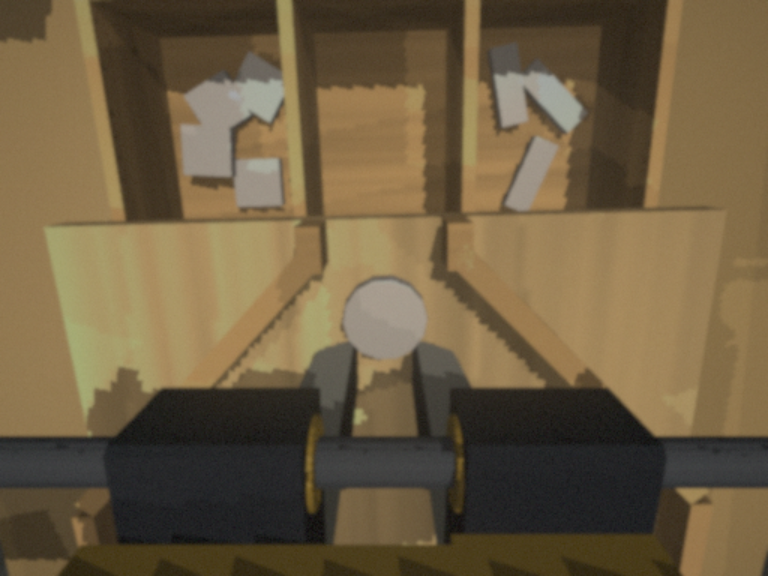

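The tile is cradled at (385,318). The gate cheeks are at (325,232) and (447,232), with the spout edge at row ~217, so the tile is lined up.

```bash
python3 - <<'E'
from go import *
import pickle
P=pickle.load(open("w2.pkl","rb"))
f=lambda L,z:((ray("",np.array(L)/1.5,z,P)[:,:2]-O)@Rt()*1000).round(1)
print("tile",f([(385,318)],.088),"cheek tops",f([(324,262),(448,262),(324,224),(447,220)],.098))
print("spout edge",f([(47,228),(722,210),(385,219)],.08),"box far",f([(295,5),(467,3)],.06))
print("finger front corners",f([(357,347),(413,347),(318,354),(455,352)],.084))
E
```

```text
tile [[100.5   0.8]] cheek tops [[123.3  19.5]
 [122.  -19.9]
 [135.3  18.7]
 [135.3 -19.5]]
spout edge [[ 134.7  117.7]
 [ 133.3 -116.7]
 [ 134.    -0.3]] box far [[206.6  28.6]
 [205.3 -31.1]]
finger front corners [[ 88.4  11.4]
 [ 87.7  -9. ]
 [ 86.1  25.8]
 [ 85.3 -24.3]]
```

Emit:
servo_tool:
  increments:
    - {"slide": [5, 0, 0], "dr": [0, 0, -0.03], "jaw": 0.785}
    - {"slide": [11, 0, 0], "dr": [0, 0, -0.03], "jaw": 0.785}
    - {"slide": [17, 0, 0], "dr": [0, 0, -0.03], "jaw": 0.785}
    - {"slide": [17, 0, 0], "dr": [0, 0, -0.03], "jaw": 0.785}
    - {"slide": [7, 0, 0], "dr": [0, 0, -0.03], "jaw": 0.785}
    - {"slide": [7, 0, 0], "dr": [0, 0, -0.03], "jaw": 1}
    - {"slide": [7, 0, 0], "dr": [0, 0, -0.03], "jaw": 1}
    - {"slide": [7, 0, 0], "dr": [0, 0, -0.03], "jaw": 1}
    - {"slide": [7, 0, 0], "dr": [0, 0, -0.03], "jaw": 1}
    - {"slide": [12, 0, 0], "dr": [0, 0, -0.03], "jaw": 1}
    - {"slide": [20, 0, 0], "dr": [0, 0, -0.03], "jaw": 1}
    - {"slide": [30, 0, 0], "dr": [0, 0, -0.03], "jaw": 1}
    - {"slide": [38, 0, 0], "dr": [0, 0, -0.03], "jaw": 1}
    - {"slide": [39, 0, 0], "dr": [0, 0, -0.03], "jaw": 1}
    - {"slide": [25, 0, 0], "dr": [0, 0, -0.03], "jaw": 1}
    - {"slide": [5, 0, 0], "dr": [0, 0, -0.03], "jaw": 1}
    - {"slide": [5, 0, -40], "dr": [0, 0, -0.03], "jaw": 0.785}
    - {"slide": [5, 0, -60], "dr": [0, 0, -0.03], "jaw": 0.785}
    - {"slide": [5, 0, -60], "dr": [0, 0, -0.03], "jaw": 0.785}

```text
t: 6.5
tool_pos: [0.5852, 0.0881, 0.3325]
orientation: [1.956, 2.452, 0.007]
force: [-0.2, -0.4, 0.5]
opening: 0.0185
gripper_force: 0.0
```

```bash
python3 - <<'E'
from go import *
h1=np.degrees(np.arctan2(-57,132));h2=np.degrees(np.arctan2(48.7,132));print(h1,h2)
def st(x,y,h,d): return (x-d*np.cos(np.radians(h)),y-d*np.sin(np.radians(h)))
a=st(-9,57,h1,34);print(a)
inc([(*a,55,h1),(*a,2.5,h1)])
p,d=read_camera("wrist");cv2.imwrite("pics/w3.png",p[:,:,::-1])
E
```

```text
-23.355564859286005 20.25100443738001
(np.float64(-40.214120020230474), np.float64(70.47882455419044))
t 6.5 now tray [83.6 -0.5] tip h 66.5 hd -0.2 open 18.5
(np.float64(-40.214120020230474), np.float64(70.47882455419044), 55, np.float64(-23.355564859286005)) slide [-124.1  -70.5   11.2] dr [0.007 0.    0.404]
(np.float64(-40.214120020230474), np.float64(70.47882455419044), 2.5, np.float64(-23.355564859286005)) slide [-124.   -70.9   63.7] dr [0.007 0.    0.404]
```

View pics/w3.png

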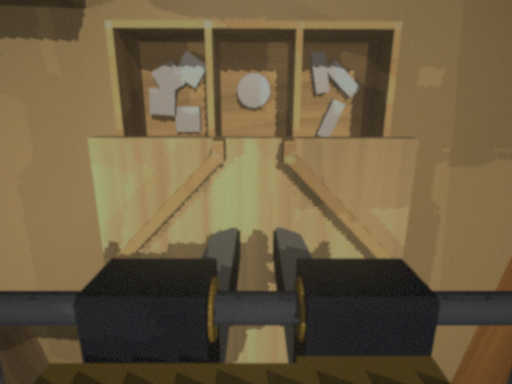

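The first tile lies in the middle bay at (254,90). Next is the +y tile.

Emit:
servo_tool:
  increments:
    - {"slide": [-40, -23, 0], "dr": [0, 0, 0.134], "jaw": 0.785}
    - {"slide": [-82, -47, 0], "dr": [0, 0, 0.27], "jaw": 0.785}
    - {"slide": [-115, -66, 0], "dr": [0, 0, 0.38], "jaw": 0.785}
    - {"slide": [-124, -70.5, 0], "dr": [0.007, 0, 0.404], "jaw": 0.785}
    - {"slide": [-124, -70.5, 5], "dr": [0.007, 0, 0.404], "jaw": 0.785}
    - {"slide": [-124, -70.7, 40], "dr": [0.007, 0, 0.404], "jaw": 0.785}
    - {"slide": [-124, -70.9, 58], "dr": [0.007, 0, 0.404], "jaw": 0.785}
    - {"slide": [-124, -70.9, 63.5], "dr": [0.007, 0, 0.404], "jaw": 0.785}
    - {"slide": [-124, -70.9, 63.5], "dr": [0.007, 0, 0.404], "jaw": 0.785}

```text
t: 7.45
tool_pos: [0.5431, -0.0462, 0.2663]
orientation: [-2.405, -2.016, 0.007]
force: [-6.7, 0.4, 18.1]
opening: 0.0202
gripper_force: 9.0
```

```bash
python3 - <<'E'
from go import *
h=-23.36; c,s=np.cos(np.radians(h)),np.sin(np.radians(h))
inc([(-40.2,70.5,2.5,h),(98-18.7*c,57-107*np.tan(np.radians(23.36))-18.7*s,2.5,h)])
E
```

```text
t 7.45 now tray [-37.7  70.9] tip h 0.3 hd -23.1 open 20.2
(-40.2, 70.5, 2.5, -23.36) slide [-2.2  1.3 -2.2] dr [-0.005  0.001  0.004]
(np.float64(80.8328078917536), np.float64(18.200309545481815), 2.5, -23.36) slide [129.7   1.9  -2.4] dr [-0.005  0.001  0.004]
```

Emit:
servo_tool:
  increments:
    - {"slide": [-2, 1, -4], "dr": [-0.005, 0, 0], "jaw": 0.785}
    - {"slide": [-2, 1, -4], "dr": [-0.005, 0, 0], "jaw": 0.785}
    - {"slide": [-2, 1, -4], "dr": [-0.005, 0, 0], "jaw": 0.785}

```text
t: 7.75
tool_pos: [0.5428, -0.0486, 0.2679]
orientation: [-2.408, -2.015, 0.004]
force: [0.3, -0.3, -0.3]
opening: 0.0202
gripper_force: 0.0
```

```bash
python3 - <<'E'
from go import *
h=-23.36; c,s=np.cos(np.radians(h)),np.sin(np.radians(h))
inc([(-40.2,70.5,2.5,h),(98-18.7*c,57-107*np.tan(np.radians(23.36))-18.7*s,2.5,h)])
print(read_state()["force"])
P=camera_params("wrist");p,d=read_camera("wrist")
hsv=cv2.cvtColor(p,cv2.COLOR_RGB2HSV); m=((hsv[...,1]<60)&(hsv[...,2]>130)).astype(np.uint8);m[250:]=0
k,l,st,ce=cv2.connectedComponentsWithStats(m)
for i in range(1,k):
  if st[i,4]>200: print(st[i],((ray("",ce[i],.088,P)[0][:2]-O)@Rt()*1000).round(1))
E
```

```text
t 7.75 now tray [-40.   71.8] tip h 1.9 hd -23.2 open 20.2
(-40.2, 70.5, 2.5, -23.36) slide [ 0.3  1.2 -0.6] dr [-0.003  0.001  0.002]
(np.float64(80.8328078917536), np.float64(18.200309545481815), 2.5, -23.36) slide [132.1   1.6  -0.8] dr [-0.003  0.001  0.002]
[ 0.25864797 -0.34410229 -0.25753438]
[ 436   67   61   63 2951] [ -8.4 -49.1]
[ 235  157   56   56 2427] [-9.3 56.4]
```

```bash
python3 - <<'E'
from go import *
h=-31; c,s=np.cos(np.radians(h)),np.sin(np.radians(h))
P=lambda d,e:(-9.3-c*d,56.4-s*d,2.5,h)
inc([P(32,0),P(18.7,0),(85-18.7*c,-18.7*s,2.5,h),(66,0,2.5,0)])
E
```

```text
t 7.8 now tray [-40.1  71.9] tip h 1.8 hd -23.2 open 19.8
(np.float64(-36.7293536224676), np.float64(72.88121839712173), 2.5, -31) slide [ 2.7 -2.2 -0.7] dr [-0.003  0.001  0.135]
(np.float64(-25.3290285231295), np.float64(66.03121200081802), 2.5, -31) slide [15.9 -0.5 -0.7] dr [-0.003  0.001  0.135]
(np.float64(68.9709714768705), np.float64(9.631212000818012), 2.5, -31) slide [124.8  14.2  -0.9] dr [-0.003  0.001  0.135]
(66, 0, 2.5, 0) slide [125.8  24.2  -0.9] dr [-0.003  0.001 -0.406]
```

Emit:
servo_tool:
  increments:
    - {"slide": [2.5, -2.2, -0.7], "dr": [0, 0, 0.135], "jaw": 0.785}
    - {"slide": [2.7, -2.2, -0.7], "dr": [0, 0, 0.135], "jaw": 0.785}
    - {"slide": [9, -1.4, -0.7], "dr": [0, 0, 0.135], "jaw": 0.785}
    - {"slide": [16, -0.5, -0.7], "dr": [0, 0, 0.135], "jaw": 0.785}
    - {"slide": [26, 0.9, -0.7], "dr": [0, 0, 0.135], "jaw": 0.785}
    - {"slide": [36, 2.2, -0.7], "dr": [0, 0, 0.135], "jaw": 0.785}
    - {"slide": [46, 3.6, -0.7], "dr": [0, 0, 0.135], "jaw": 0.785}
    - {"slide": [56, 4.9, -0.7], "dr": [0, 0, 0.135], "jaw": 0.785}
    - {"slide": [66, 6.3, -0.8], "dr": [0, 0, 0.135], "jaw": 0.785}
    - {"slide": [76, 7.6, -0.8], "dr": [0, 0, 0.135], "jaw": 0.785}
    - {"slide": [86, 9, -0.8], "dr": [0, 0, 0.135], "jaw": 0.785}
    - {"slide": [96, 10.3, -0.8], "dr": [0, 0, 0.135], "jaw": 0.785}
    - {"slide": [106, 11.7, -0.9], "dr": [0, 0, 0.135], "jaw": 0.785}
    - {"slide": [116, 13, -0.9], "dr": [0, 0, 0.135], "jaw": 0.785}
    - {"slide": [122, 13.8, -0.9], "dr": [0, 0, 0.135], "jaw": 0.785}
    - {"slide": [124.8, 14.2, -0.9], "dr": [0, 0, 0.135], "jaw": 0.785}
    - {"slide": [124.8, 14.2, -0.9], "dr": [0, 0, 0.135], "jaw": 0.785}

```text
t: 9.5
tool_pos: [0.5791, 0.0711, 0.2694]
orientation: [-2.541, -1.847, 0.004]
force: [-0.8, 0.1, -1.1]
opening: 0.02
gripper_force: 0.0
```

```bash
cat > tl.py <<'E'
from go import *
def tiles():
    P=camera_params("wrist");p,d=read_camera("wrist")
    hsv=cv2.cvtColor(p,cv2.COLOR_RGB2HSV); m=((hsv[...,1]<60)&(hsv[...,2]>120)).astype(np.uint8);m[255:]=0
    k,l,st,ce=cv2.connectedComponentsWithStats(m)
    for i in range(1,k):
        if st[i,4]>200: print("tile",st[i],((ray("",ce[i],.088,P)[0][:2]-O)@Rt()*1000).round(1))
    return p
E
python3 - <<'E'
from tl import *
tiles();print(read_state()["force"])
inc([(76,5.0,2.5,-15.5),(66,0,2.5,0),(68,5,2.5,-15.5)])
E
```

```text
tile [ 243    0   68   36 1136] [162.5 -55.1]
tile [289  28  21  47 757] [142.9 -57.4]
tile [ 173   55   42   45 1472] [157.8  -8.9]
tile [  80   92   52   78 2096] [159.9  42.4]
tile [127 134  33  36 670] [141.8  32.8]
tile [ 228  186   56   53 2298] [85.3  0.3]
[ 0.54942867 -0.48513405  0.31618716]
t 9.55 now tray [68.2  9.5] tip h 3.4 hd -31.0 open 20.2
(76, 5.0, 2.5, -15.5) slide [ 9.  -0.2  0.9] dr [-0.002  0.002 -0.271]
(66, 0, 2.5, 0) slide [3.  9.3 0.9] dr [-0.002  0.001 -0.542]
(68, 5, 2.5, -15.5) slide [2.1 3.9 0.9] dr [-0.002  0.002 -0.271]
```

Emit:
servo_tool:
  increments:
    - {"slide": [0, 2, 0.8], "dr": [0, 0, -0.13], "jaw": 0.785}
    - {"slide": [0, 4.2, 0.8], "dr": [0, 0, -0.26], "jaw": 0.785}
    - {"slide": [1, 6.5, 0.8], "dr": [0, 0, -0.4], "jaw": 0.785}
    - {"slide": [2.5, 9, 0.8], "dr": [0, 0, -0.542], "jaw": 0.785}
    - {"slide": [2.5, 9, 0.8], "dr": [0, 0, -0.542], "jaw": 0.785}
    - {"slide": [2.5, 9, 0.8], "dr": [0, 0, -0.542], "jaw": 0.785}

```text
t: 10.15
tool_pos: [0.5883, 0.0701, 0.2686]
orientation: [-1.959, -2.454, 0.003]
force: [-0.4, -0.1, 0.3]
opening: 0.0203
gripper_force: 0.1
```

```bash
python3 - <<'E'
from tl import *
tiles()
inc([(98,0,2.5,0)])
E
```

```text
tile [ 122   25   71   66 2781] [162.8  50. ]
tile [ 336   26   58   43 1488] [165.9 -47.5]
tile [ 237   35   43   47 1571] [160.2   0.5]
tile [342  70  35  44 743] [144.6 -47.7]
tile [157  80  33  33 995] [143.4  41.2]
tile [ 231  185   56   53 2314] [85.6  0.5]
t 10.2 now tray [65.5  0.6] tip h 2.6 hd -0.2 open 20.1
(98, 0, 2.5, 0) slide [32.5  0.5  0.1] dr [-0.002  0.001 -0.004]
```

Emit:
servo_tool:
  increments:
    - {"slide": [6, 0.1, 0], "dr": [0, 0, 0], "jaw": 0.785}
    - {"slide": [15, 0.2, 0], "dr": [0, 0, 0], "jaw": 0.785}
    - {"slide": [25, 0.4, 0], "dr": [0, 0, 0], "jaw": 0.785}
    - {"slide": [32, 0.5, 0], "dr": [0, 0, 0], "jaw": 0.785}
    - {"slide": [32, 0.5, 0], "dr": [0, 0, 0], "jaw": 0.785}
    - {"slide": [22, 0.5, 0], "dr": [0, 0, 0], "jaw": 0.785}
    - {"slide": [22, 0.5, 0], "dr": [0, 0, 0], "jaw": 1}
    - {"slide": [22, 0.5, 0], "dr": [0, 0, 0], "jaw": 1}
    - {"slide": [22, 0.5, 0], "dr": [0, 0, 0], "jaw": 1}
    - {"slide": [22, 0.5, 0], "dr": [0, 0, 0], "jaw": 1}
    - {"slide": [27, 0.5, 0], "dr": [0, 0, 0], "jaw": 1}
    - {"slide": [35, 0.5, 0], "dr": [0, 0, 0], "jaw": 1}
    - {"slide": [45, 0.5, 0], "dr": [0, 0, 0], "jaw": 1}
    - {"slide": [53, 0.5, 0], "dr": [0, 0, 0], "jaw": 1}
    - {"slide": [54, 0.5, 0], "dr": [0, 0, 0], "jaw": 1}
    - {"slide": [40, 0.5, 0], "dr": [0, 0, 0], "jaw": 1}
    - {"slide": [20, 0.5, 0], "dr": [0, 0, 0], "jaw": 1}
    - {"slide": [20, 0.5, -35], "dr": [0, 0, 0], "jaw": 0.785}
    - {"slide": [20, 0.5, -58], "dr": [0, 0, 0], "jaw": 0.785}
    - {"slide": [20, 0.5, -60], "dr": [0, 0, 0], "jaw": 0.785}

```text
t: 12.2
tool_pos: [0.586, 0.0888, 0.3328]
orientation: [1.953, 2.455, 0.003]
force: [0.7, -0.3, 0.2]
opening: 0.018
gripper_force: 0.0
```

```bash
python3 - <<'E'
from tl import *
p=tiles();cv2.imwrite("pics/w4.png",p[:,:,::-1])
h=27.6; c,s=np.cos(np.radians(h)),np.sin(np.radians(h))
inc([(-8.7-c*33,-49-s*33,60,h),(-8.7-c*33,-49-s*33,6,h)])
E
```

```text
tile [ 150   65   56   51 1626] [169.6  54.1]
tile [313  66  45  32 861] [173.3 -52.9]
tile [ 237   74   34   45 1251] [ 1.634e+02 -1.000e-01]
tile [318 100  27  38 483] [148.4 -52.5]
tile [175 107  26  25 591] [148.3  44.6]
t 12.25 now tray [84.4 -0.9] tip h 65.1 hd -0.0 open 19.1
(np.float64(-37.944718114630085), np.float64(-64.28876915895543), 60, 27.6) slide [-122.3   63.4    5.4] dr [ 0.002  0.002 -0.482]
(np.float64(-37.944718114630085), np.float64(-64.28876915895543), 6, 27.6) slide [-122.2   63.3   59.4] dr [ 0.002  0.002 -0.482]
```

View pics/w4.png

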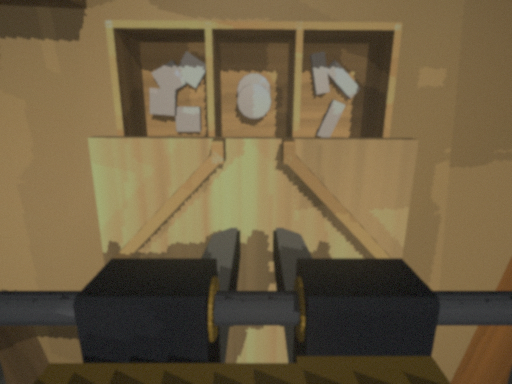

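Two tiles lie in the middle bay, overlapping at (254,95). Now the third.

Emit:
servo_tool:
  increments:
    - {"slide": [-40, 21, 0], "dr": [0, 0, -0.14], "jaw": 0.785}
    - {"slide": [-82, 42, 0], "dr": [0, 0, -0.28], "jaw": 0.785}
    - {"slide": [-115, 59, 0], "dr": [0, 0, -0.41], "jaw": 0.785}
    - {"slide": [-122, 63.4, 0], "dr": [0, 0, -0.482], "jaw": 0.785}
    - {"slide": [-122, 63.4, 5], "dr": [0, 0, -0.482], "jaw": 0.785}
    - {"slide": [-122, 63.4, 40], "dr": [0, 0, -0.482], "jaw": 0.785}
    - {"slide": [-122, 63.4, 55], "dr": [0, 0, -0.482], "jaw": 0.785}
    - {"slide": [-122, 63.4, 58], "dr": [0, 0, -0.482], "jaw": 0.785}
    - {"slide": [-122, 63.4, 58], "dr": [0, 0, -0.482], "jaw": 0.785}
    - {"slide": [-122, 63.4, 58], "dr": [0, 0, -0.482], "jaw": 0.785}

```text
t: 13.25
tool_pos: [0.6736, -0.0141, 0.2711]
orientation: [-1.31, -2.854, 0.003]
force: [-0.1, -0.2, 0.8]
opening: 0.02
gripper_force: 0.0
```

```bash
python3 - <<'E'
from tl import *
tiles()
h=27.6; c,s=np.cos(np.radians(h)),np.sin(np.radians(h))
inc([(-8.7-c*33,-49-s*33,2.5,h),(85-18.7*c,-18.7*s,2.5,h)])
E
```

```text
tile [ 229  163   56   54 2386] [ -8.2 -48.3]
t 13.3 now tray [-36.  -63.7] tip h 5.5 hd 27.6 open 19.9
(np.float64(-37.944718114630085), np.float64(-64.28876915895543), 2.5, 27.6) slide [-2.  -0.4  3. ] dr [-0.001  0.     0.   ]
(np.float64(68.42799306837628), np.float64(-8.663635856741413), 2.5, 27.6) slide [118.1  -0.3   3. ] dr [-0.001  0.     0.   ]
```

Emit:
servo_tool:
  increments:
    - {"slide": [0, 0, 3], "dr": [0, 0, 0], "jaw": 0.785}
    - {"slide": [0, 0, 3], "dr": [0, 0, 0], "jaw": 0.785}
    - {"slide": [5, 0, 3], "dr": [0, 0, 0], "jaw": 0.785}
    - {"slide": [12, 0, 3], "dr": [0, 0, 0], "jaw": 0.785}
    - {"slide": [20, 0, 3], "dr": [0, 0, 0], "jaw": 0.785}
    - {"slide": [30, 0, 3], "dr": [0, 0, 0], "jaw": 0.785}
    - {"slide": [40, 0, 3], "dr": [0, 0, 0], "jaw": 0.785}
    - {"slide": [50, 0, 3], "dr": [0, 0, 0], "jaw": 0.785}
    - {"slide": [60, 0, 3], "dr": [0, 0, 0], "jaw": 0.785}
    - {"slide": [70, 0, 3], "dr": [0, 0, 0], "jaw": 0.785}
    - {"slide": [80, 0, 3], "dr": [0, 0, 0], "jaw": 0.785}
    - {"slide": [90, 0, 3], "dr": [0, 0, 0], "jaw": 0.785}
    - {"slide": [100, 0, 3], "dr": [0, 0, 0], "jaw": 0.785}
    - {"slide": [110, 0, 3], "dr": [0, 0, 0], "jaw": 0.785}
    - {"slide": [116, 0, 3], "dr": [0, 0, 0], "jaw": 0.785}
    - {"slide": [118, 0, 3], "dr": [0, 0, 0], "jaw": 0.785}
    - {"slide": [118, 0, 3], "dr": [0, 0, 0], "jaw": 0.785}

```text
t: 15.0
tool_pos: [0.5966, 0.0752, 0.2676]
orientation: [-1.31, -2.854, 0.003]
force: [-1.1, 0.1, -1.3]
opening: 0.0201
gripper_force: 0.0
```

```bash
python3 - <<'E'
from tl import *
tiles()
inc([(66,0,2.5,0)])
E
```

```text
tile [ 180    0   92   52 2627] [159.5  57.5]
tile [ 201   45   42   42 1034] [142.2  49.3]
tile [ 289   53   48   58 2084] [155.7   8.3]
tile [ 381   86   48   57 1278] [164.2 -39.2]
tile [362 135  42  33 596] [143.3 -39.7]
tile [ 228  186   57   45 1976] [87.9  2.6]
t 15.05 now tray [68.2 -8.8] tip h 1.7 hd 27.6 open 19.9
(66, 0, 2.5, 0) slide [ 2.1 -8.8 -0.8] dr [-0.002  0.     0.482]
```

Emit:
servo_tool:
  increments:
    - {"slide": [0, -2, -0.6], "dr": [0, 0, 0.12], "jaw": 0.785}
    - {"slide": [0, -4.2, -0.6], "dr": [0, 0, 0.24], "jaw": 0.785}
    - {"slide": [1, -6.5, -0.6], "dr": [0, 0, 0.37], "jaw": 0.785}
    - {"slide": [2, -8.8, -0.6], "dr": [0, 0, 0.482], "jaw": 0.785}
    - {"slide": [2, -8.8, -0.6], "dr": [0, 0, 0.482], "jaw": 0.785}
    - {"slide": [2, -8.8, -0.6], "dr": [0, 0, 0.482], "jaw": 0.785}

```text
t: 15.65
tool_pos: [0.5889, 0.0705, 0.2682]
orientation: [-1.95, -2.462, 0.003]
force: [0.4, -0.1, 0.3]
opening: 0.02
gripper_force: 0.0
```

```bash
python3 - <<'E'
from tl import *
tiles()
inc([(98,0,2.5,0)])
E
```

```text
tile [ 122   24   71   67 2813] [162.8  49.9]
tile [ 336   27   58   43 1488] [165.9 -47.6]
tile [ 237   35   44   60 2170] [157.4   0.3]
tile [341  72  36  44 757] [144.5 -47.7]
tile [ 156   80   33   33 1007] [143.5  41.1]
tile [ 228  185   56   53 2318] [86.1  1.4]
t 15.7 now tray [65.7 -0.2] tip h 2.2 hd 0.2 open 20.1
(98, 0, 2.5, 0) slide [32.3 -0.1 -0.3] dr [-0.002  0.001  0.003]
```

Emit:
servo_tool:
  increments:
    - {"slide": [6, 0, -0.3], "dr": [0, 0, 0], "jaw": 0.785}
    - {"slide": [15, 0, -0.3], "dr": [0, 0, 0], "jaw": 0.785}
    - {"slide": [25, 0, -0.3], "dr": [0, 0, 0], "jaw": 0.785}
    - {"slide": [32, 0, -0.3], "dr": [0, 0, 0], "jaw": 0.785}
    - {"slide": [32, 0, -0.3], "dr": [0, 0, 0], "jaw": 0.785}
    - {"slide": [22, 0, -0.3], "dr": [0, 0, 0], "jaw": 0.785}
    - {"slide": [22, 0, -0.3], "dr": [0, 0, 0], "jaw": 1}
    - {"slide": [22, 0, -0.3], "dr": [0, 0, 0], "jaw": 1}
    - {"slide": [22, 0, -0.3], "dr": [0, 0, 0], "jaw": 1}
    - {"slide": [22, 0, -0.3], "dr": [0, 0, 0], "jaw": 1}
    - {"slide": [27, 0, -0.3], "dr": [0, 0, 0], "jaw": 1}
    - {"slide": [35, 0, -0.3], "dr": [0, 0, 0], "jaw": 1}
    - {"slide": [45, 0, -0.3], "dr": [0, 0, 0], "jaw": 1}
    - {"slide": [53, 0, -0.3], "dr": [0, 0, 0], "jaw": 1}
    - {"slide": [54, 0, -0.3], "dr": [0, 0, 0], "jaw": 1}
    - {"slide": [40, 0, -0.3], "dr": [0, 0, 0], "jaw": 1}
    - {"slide": [20, 0, -0.3], "dr": [0, 0, 0], "jaw": 1}
    - {"slide": [20, 0, -35], "dr": [0, 0, 0], "jaw": 1}
    - {"slide": [20, 0, -58], "dr": [0, 0, 0], "jaw": 1}
    - {"slide": [20, 0, -60], "dr": [0, 0, 0], "jaw": 1}

```text
t: 17.7
tool_pos: [0.5859, 0.089, 0.3324]
orientation: [1.953, 2.455, 0.003]
force: [0.0, 0.2, 0.3]
opening: 0.0007
gripper_force: 0.0
```

```bash
python3 - <<'E'
from tl import *
p=tiles();cv2.imwrite("pics/w5.png",p[:,:,::-1])
E
```

```text
tile [ 150   65   55   51 1618] [169.6  54.2]
tile [313  67  45  31 846] [173.3 -52.9]
tile [ 236   74   35   51 1392] [162.3  -0. ]
tile [318 100  27  38 489] [148.3 -52.4]
tile [175 107  26  25 588] [148.6  44.6]
```

View pics/w5.png

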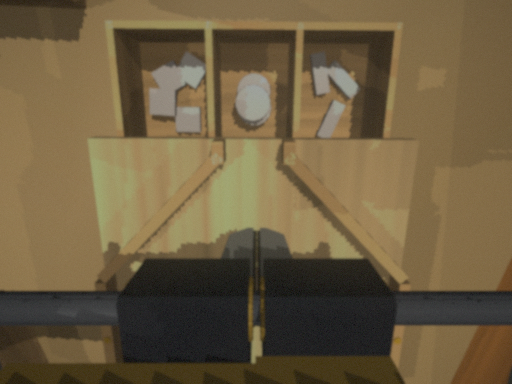

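All three tiles are stacked in the middle bay around (253,100), and none is left near the gate. I'll rise a little, open the fingers and hand in.

Emit:
servo_tool:
  increments:
    - {"slide": [0, 0, -20], "dr": [0, 0, 0], "jaw": 0.8}
    - {"slide": [0, 0, -40], "dr": [0, 0, 0], "jaw": 0.8}
    - {"slide": [0, 0, -50], "dr": [0, 0, 0], "jaw": 0.8}
    - {"slide": [0, 0, -50], "dr": [0, 0, 0], "jaw": 0.8}
    - {"slide": [0, 0, -50], "dr": [0, 0, 0], "jaw": 0.8}

```text
t: 18.25
tool_pos: [0.5843, 0.0902, 0.3769]
orientation: [-1.953, -2.458, 0.005]
force: [0.4, 0.3, 0.3]
opening: 0.0185
gripper_force: 0.0
```

```bash
python3 -c "
from plant import *
print(close_job())"
```

```text
the job is handed in; nothing more can be done
None
```

I swept the three round tiles through the gate one at a time into the middle bay and handed in the job at about 18 s; the last wrist image shows all three stacked there, but the hand-in returned no verdict, and I took no final picture of the square tile, pot, brush and jar.

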